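# Roll a shouldered pin into a V-jig and push it home in its lug

## Robot

A 6-joint arm with a two-finger parallel gripper is mounted at the origin on the work surface; the furniture and walls round the work are solid. World frame = base frame: x ahead of the robot, y to its left, z up, the work surface at z = 0. Lengths are in m, angles in degrees, forces in N, time in s.
With the tool pointing down it reaches from about 0.375 to 0.9 m from the base axis. Payload 3.1 kg.
Tool frame: the origin (TCP) lies at the very end of the fingers, on their centre line; the grasp point (between the pads) lies 19 mm behind it; z points along the fingers, y is the line along which they close (so a half turn about z gives the same grasp; the last joint's range is limited). The gripper opens to 87 mm and grips with 3 to 60 N. Pads are 19 mm wide; open, the fingers measure 117 mm over their backs; the gripper's body (75 mm by 190 mm) begins 51 mm behind the grasp point.
Start: joints at [58.184, 30.224, 82.088, -0, 67.689, -10.227], TCP at [0.23, 0.581, 0.223] pointing down, gripper open.
Joint ranges: [-176.69, 176.69], [-43.24, 126.21], [12.49, 139.97], [-82, 262], [0, 151.66], [-163.58, 163.58]. Speed limits (degrees/s): [159.86, 159.86, 180, 180, 180, 180].

## Interface

Orientations are given as a 3x3 rotation matrix whose columns are the frame's x, y, z axes.
In Python, from rig import bot, imaging gives the robot as it stands.
- The arm moves only by the tool drive_tool, never from a script. Its argument "deltas" is text: rows parted by semicolons, each of 5 numbers parted by spaces: the finger opening in mm, from 0 to 87, then the shift along the world's x, y, z in mm, then the turn about the world's z in rad. In form: jaw dx dy dz twist; .... A call has 1 to 12 rows; each row is the pose to reach, as a shift and turn from the pose commanded when the call began; what a row does not reach only later rows make up. A row lasts 1/10 s, in which the tool goes at most 50 mm and 8.59 degrees, less where a joint would pass 70% of its speed; a pose out of reach is approached as far as the arm can. A call with a gripper value outside its range is refused whole. The fingers move at their own pace and stop on an object; the grip force is fixed at half the most. Time passes only in rows, so rows that repeat a pose let the fingers close. It gives the time, the measured TCP pose, the force, the opening and the grip force at its end, in the units of the state.
- bot.read_state(): the state, without advancing time (a new reading comes with each control period).
- imaging.capture(name): name is "scene" or "top" or "wrist"; returns the picture (400x640x3 uint8, red, green, blue); there is no depth.
- imaging.camera_model(name): a dict with "fx", "fy", "cx", "cy" (pixels), "T" (4x4, takes a point from camera to world coordinates). Camera axes: x right, y down, z forward; pixel columns grow to the right and rows downward; lengths in m; the calibration is good to about 2 mm. A picture is of the moment at which its call begins: read the wrist's pose just before it. camera_model takes no time and is no camera call; for the wrist camera it gives the pose at the moment of the call.
- bot.hand_in(): hands the job in; it is judged then, once.
The state is a dict: "time_s": time; "joint_positions": joint angles; "qvel": joint speeds; "tau": joint torques, N m; "position": TCP position; "tcp_rot": TCP orientation; "force": force on the tool from outside, world axes, zero at the start; "moment": the same for the moment, N m; "opening": opening from 0.0 (shut) to 1.0 (fully open); "grasp_force": force on a finger pad.
Only numpy, scipy, OpenCV 4.12 (cv2) and the standard library are available. Lean on these libraries where they do the work, as an engineer would, in place of code of your own. Each camera call takes 0.05 s, during which the arm holds its last target. There are 200 camera calls.

## Task

Fit up the shouldered pin for welding without picking it up: with the fingers, roll it by its side along the bench, up the jig's ramp and into the V, so that it lies in the V with its thin end clear of the lug plate. Then push it endwise along the V until its thin end is through the hole in the lug and its shoulder is fully home against the plate, and back the hand away. Never lift or stand up the pin, and leave the other tools and parts where they lie.

Things in the scene. Friction and masses are not known exactly. Their poses are not given: they have to be found in the camera images.
- pin: Loose bright steel round pin on its side, 0.9 kg (down a quarter, up a tenth), oiled, friction about 0.3. Plain part 38 mm diameter, 110 mm long; at its +x end a chamfered thin journal, 20 mm diameter, 14 mm long. Origin on the axis, mid-length of the 38 mm part, 19 mm above the bench. x along the pin toward the thin end; y and z turn as it rolls, z up at the start.
- pin_shoulder (a point): Point on the pin's axis in the plane of the flat shoulder where the 38 mm part ends and the thin journal begins (55 mm from the pin's origin along its +x).
- pin_end (a point): Centre of the flat 38 mm end face at the other end of the pin (55 mm from the pin's origin along its -x): the face to push on.
- v_jig: Fixed dark steel weld jig on the bench. Origin at bench height under the V's middle line; x along the V toward the lug plate, away from the robot; y across; z up. The pin starts on its -y side, axis 130 to 220 mm off the V's middle line, parallel to it within 0.15 rad, shoulder 45 to 69 mm short of the lug in x. Pin home: pin origin at jig x = -7 mm, end face at x = -62 mm.
- lug_hole (a point): Centre of the 24 mm through hole at the front face of the bright upright lug plate: jig x = +48 mm, y = 0, z = 21 mm. Plate 12 mm thick, 60 mm wide, 75 mm high with a round head; posts and foot behind it reach to jig x = 118 mm. The shoulder comes to this point when the pin is home.
- spanner_17: Open-ended spanner, 43 x 186 x 6 mm, beyond the V (+y side of the jig). Loose bystander, to be left alone. Origin at the centre of its underside.
- bolt_m16: Large hexagon bolt lying down, 24 x 80 x 28 mm, beyond the V (+y side). Loose bystander, to be left alone. Origin at the centre of its underside.
- nut_1: Large hexagon nut, 42 x 36 x 18 mm, beyond the V (+y side). Loose bystander, to be left alone. Origin at the centre of its underside.
- weld_magnet_0: Red arrow-shaped welding magnet, 82 x 104 x 16 mm, lying beyond the lug on the ramp's side. Loose bystander, to be left alone. Origin at the centre of its underside.
- tape_measure: Yellow tape measure, 39 x 90 x 62 mm high, farther off on the jig's +y side. Loose bystander, to be left alone. Origin at the centre of its underside.
- c_clamp: Blue C-clamp lying flat, 160 x 109 x 20 mm, near the robot, short of the pin. Loose bystander, to be left alone. Origin at the centre of its underside.
- v_seat (a point): Point in the jig where the pin's axis lies once it rests in the V: jig x = 0, y = 0, z = 21 mm. The 90 degree V runs from jig x = -115 to +45 mm, its flanks from y = -18 to +18 mm, both lips 12 mm high. From x = -30 to +45 mm only, the far flank goes on up to a heel 26 mm high (y up to 44 mm).
- ramp_lip (a point): Top of the ramp at the V's near lip: jig x = -28 mm, y = -20 mm, z = 12 mm. The ramp slopes up to it from the bench at y = -72 mm, over the whole V from x = -115 to +45 mm. The pin's axis rises from 19 to 31 mm above the bench on the way up; a finger that bears on the pin above its axis height wedges it against the ramp.

How it is judged:
By the outcome, as a careful person would: the job done as asked, in the order asked, and still so for the second after the job is handed in, with the robot touching nothing.
It also fails if it takes over 48 s, if anything falls off the work surface, if the arm or the gripper's body presses on something with over 40 N, if the wrist force passes 120 N, or if a joint passes its speed limit or range.

## Working session

There is one attempt and no reset: what is moved stays moved. The work goes in short steps, Python scripts to look and compute and a tool call to move; the robot and the scene stay as the last step left them, time stands still between calls to the robot, and variables do not carry over. Pictures are saved under pics/ and viewed, at most 10 in all, crops included, and the job is handed in when it is done.

Besides the shell and the picture viewer there is one more tool, called after "Call:" in YAML: its name, and indented under it one key for each argument. drive_tool: Moves the arm, as the interface text tells. Its arguments: {"type":"object","properties":{"deltas":{"type":"string"}},"required":["deltas"]}

```bash
mkdir -p pics
cat > h.py <<'E'
import numpy as np,cv2
from rig import bot,imaging
def snap(n,f):
    im=imaging.capture(n); cv2.imwrite('pics/'+f,im[:,:,::-1]); return im
def ray(n,u,v,z,m=None):
    m=m or imaging.camera_model(n);T=np.array(m['T'])
    d=T[:3,:3]@np.array([(u-m['cx'])/m['fx'],(v-m['cy'])/m['fy'],1]);o=T[:3,3]
    return o+d*(z-o[2])/d[2]
def proj(n,p):
    m=imaging.camera_model(n);T=np.array(m['T'])
    c=T[:3,:3].T@(np.array(p)-T[:3,3]);return np.round([m['fx']*c[0]/c[2]+m['cx'],m['fy']*c[1]/c[2]+m['cy']],1)
E
python3 - <<'E'
from h import *
snap('top','t0.png')
s=bot.read_state();print(s['time_s'],s['position'],s['tcp_rot'],s['force'])
m=imaging.camera_model('top');print(m)
E
```

```text
0.05 [0.22955339 0.58052428 0.22157487] [[-9.29859698e-01  3.67912601e-01 -1.12244371e-03]
 [ 3.67914138e-01  9.29857906e-01 -1.86082904e-03]
 [ 3.59090703e-04 -2.14327284e-03 -9.99997639e-01]] [-0.92149893  0.80982963  0.04757483]
{'fx': 449.8023377982759, 'fy': 449.8023377982759, 'cx': 321.7329225983168, 'cy': 195.64276176067435, 'T': array([[ 0.01756634, -0.99263316,  0.11987841,  0.46347786],
       [-0.999338  , -0.01361042,  0.03373883,  0.24149635],
       [-0.03185868, -0.12039172, -0.99221513,  1.03135926],
       [ 0.        ,  0.        ,  0.        ,  1.        ]])}
```

View pics/t0.png

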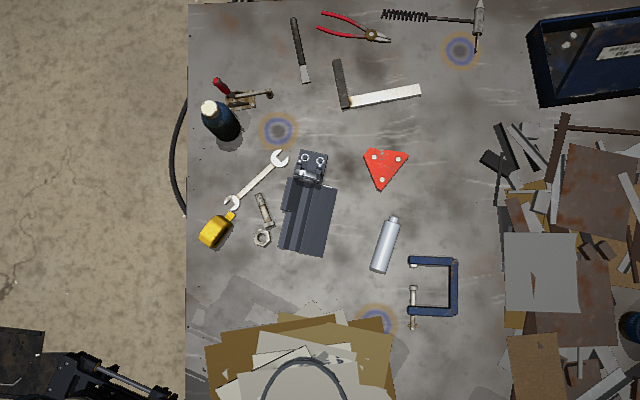

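The top view shows the jig near (307,215) with its lug toward the top, and the pin near (386,245) with its thin end at the top. The clamp is at (433,285), close to the pin. I'll enlarge that area.

Run:
```python
from h import *
im=cv2.imread('pics/t0.png')[140:290,265:465]
cv2.imwrite('pics/t0c.png',cv2.resize(im,None,fx=4,fy=4,interpolation=cv2.INTER_CUBIC))
```

```text
(no output)
```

View pics/t0c.png

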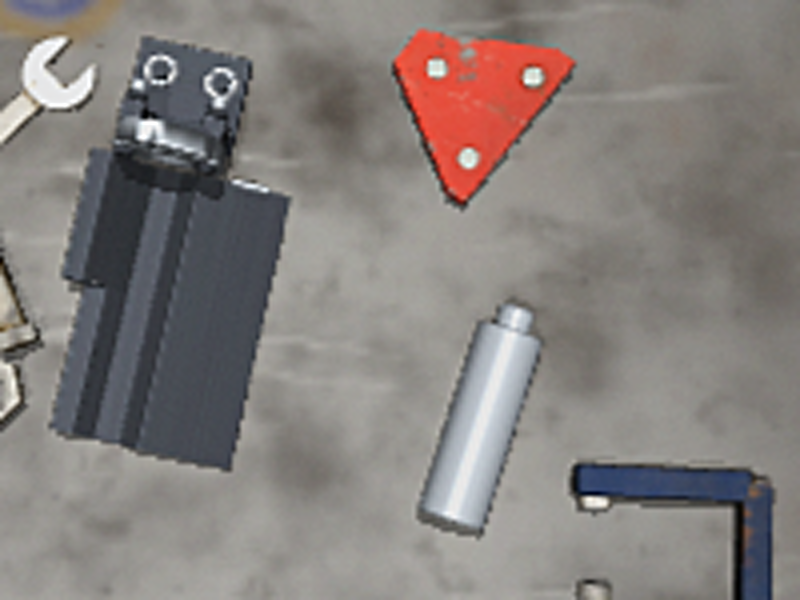

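Run:
```python
from h import *
f=lambda u,v,z: ray('top',u/4+265,v/4+140,z)
A=f(290,195,0);B=f(232,470,0)
d=(A-B)[:2];L=np.hypot(*d);print('ramp',A,B,'len',L)
C=f(138,450,.012);D=f(185,190,.012);print('lip',C,D)
C2=f(52,430,0)
S=f(509,330,.019);E=f(451,521,.019);print('sh',S,'end',E,np.linalg.norm(S-E))
ex=d/L;ey=np.array([-ex[1],ex[0]]);yaw=np.arctan2(ex[1],ex[0])
# origin avg: A at (45,-72), B at(-115,-72)
o=((A+B)/2)[:2]-ex*(-.035)-ey*(-.072)
print('jig o',o,'yaw',yaw,np.degrees(yaw))
J=lambda p:np.round(1000*np.array([(p[:2]-o)@ex,(p[:2]-o)@ey]),1)
for n,p in dict(lip=C,lip2=D,out=C2,sh=S,end=E).items(): print(n,J(p))
# reproject check
for p in [(-.115,-.072,0),(.045,-.072,0),(-.115,.018,.012),(-.115,-.018,.012),(-.03,.044,.026),(.045,.044,.026),(.048,0,.075)]:
    w=o+ex*p[0]+ey*p[1];u=proj('top',[*w,p[2]]);print(p,(u-[265,140])*4)
p=(S-E)[:2];print('pin yaw',np.arctan2(p[1],p[0]))
```

```text
ramp [0.60464046 0.24037006 0.        ] [0.44652818 0.27119623 0.        ] len 0.1610892468317406
lip [0.45692751 0.32400298 0.012     ] [0.60509346 0.30051244 0.012     ]
sh [0.52734333 0.116772   0.019     ] end [0.42105804 0.14887    0.019     ] 0.11102632120429794
jig o [0.57371549 0.31975494] yaw -0.19254840869991668 -11.032211170465288
lip [-115.4  -18.2]
lip2 [ 34.5 -12.9]
out [-114.9   33.4]
sh [  -6.7 -208.1]
end [-117.1 -196.9]
(-0.115, -0.072, 0) [232.  469.2]
(0.045, -0.072, 0) [290. 196.]
(-0.115, 0.018, 0.012) [ 75.6 435.6]
(-0.115, -0.018, 0.012) [138.  449.2]
(-0.03, 0.044, 0.026) [ 60.8 277.2]
(0.045, 0.044, 0.026) [ 89.6 148.4]
(0.048, 0, 0.075) [160.4 144.8]
pin yaw -0.2932892723857724
```

Call:
drive_tool:
  deltas: "50 236 -490 0 -1.386;50 236 -490 0 -1.386;50 236 -490 0 -1.386;50 236 -490 0 -1.386;50 236 -490 0 -1.386;50 236 -490 0 -1.386;50 236 -490 0 -1.386;50 236 -490 0 -1.386;50 236 -490 -100 -1.386;50 236 -490 -100 -1.386;50 236 -490 -140 -1.386;50 236 -490 -140 -1.386"

```text
time_s: 1.25
position: [0.4659, 0.0914, 0.0842]
tcp_rot: [[0.192, 0.981, 0.002], [0.981, -0.192, -0.0], [0.0, 0.002, -1.0]]
force: [0.6, 0.1, -0.4]
opening: 0.576
grasp_force: 0.0
```

```bash
cat >> h.py <<'E'
o=np.array([.57372,.31975]);yaw=-.19255
ex=np.array([np.cos(yaw),np.sin(yaw)]);ey=np.array([-ex[1],ex[0]])
J=lambda p:np.round(1000*np.array([(p[:2]-o)@ex,(p[:2]-o)@ey]),1)
W=lambda x,y:o+(ex*x+ey*y)/1000
def stat():
    s=bot.read_state();R=np.array(s['tcp_rot'])
    print(s['time_s'],s['position'],'jig',J(np.array(s['position'])),'yawerr deg',np.degrees(np.arctan2(R[1,1],R[0,1])-yaw),'F',np.round(s['force'],1),s['opening'],'z',np.round(R[:,2],3))
    return s
E
python3 - <<'E'
from h import *
stat()
snap('wrist','w0.png')
E
```

```text
1.25 [0.46594557 0.09136936 0.08423643] jig [ -62.1 -244.8] yawerr deg -0.02548186987311941 F [ 0.6  0.1 -0.4] 0.5762377440902623 z [ 0.002 -0.    -1.   ]
```

View pics/w0.png

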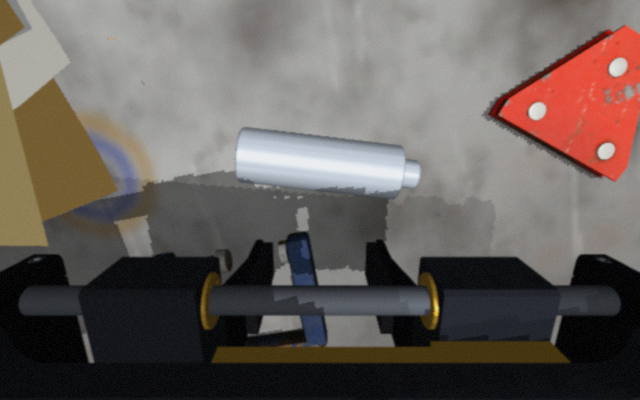

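The wrist view shows the pin ahead from (237,155) to (420,173), thin end right. The clamp's jaw tip is at about (298,233), between the two fingertips in the picture. I'll check that the landing spots clear it.

Run:
```python
from h import *
for n,u,v,z in [('clampL',287,236,.02),('clampR',310,234,.02),('screw',279,255,.01),('sh_far',405,147,.019),('sh_near',402,195,.019),('end_far',243,128,.019),('end_near',237,178,.019)]: print(n,J(ray('wrist',u,v,z)))
```

```text
clampL [ -85.4 -259.9]
clampR [ -68.7 -258.3]
screw [ -93.2 -280. ]
sh_far [  -4.6 -196.1]
sh_near [  -4.2 -229.3]
end_far [-112.1 -183.4]
end_near [-118.7 -217.1]
```

Call:
drive_tool:
  deltas: "50 0.6 3 -20 0;50 0.6 3 -40 0;50 0.6 3 -55 0;50 0.6 3 -65 0;50 0.6 3 -71 0;50 0.6 3 -71 0"

```text
time_s: 1.9
position: [0.4653, 0.0961, 0.0138]
tcp_rot: [[0.191, 0.982, -0.001], [0.982, -0.191, 0.0], [-0.0, -0.001, -1.0]]
force: [0.8, -0.0, 0.9]
opening: 0.573
grasp_force: 0.0
```

Call:
drive_tool:
  deltas: "50 0.6 3 0 0;50 1.1 6 0 0;50 1.7 9 0 0;50 2.3 12 0 0;50 2.9 15 0 0;50 3.5 18 0 0;50 4.1 21 0 0;50 4.7 24 0 0;50 5.3 27 0 0;50 5.9 30 0 0;50 6.4 33 0 0;50 7 36 0 0"

```text
time_s: 3.1
position: [0.4727, 0.1322, 0.0143]
tcp_rot: [[0.191, 0.982, -0.0], [0.982, -0.191, 0.0], [-0.0, -0.0, -1.0]]
force: [-0.5, 0.1, 0.2]
opening: 0.575
grasp_force: 0.2
```

Run:
```python
from h import *
stat();snap('wrist','w1.png')
```

```text
3.1 [0.47265021 0.13222928 0.01425741] jig [ -63.3 -203.4] yawerr deg 0.030649581832810597 F [-0.5  0.1  0.2] 0.5750627904216419 z [-0.  0. -1.]
```

View pics/w1.png

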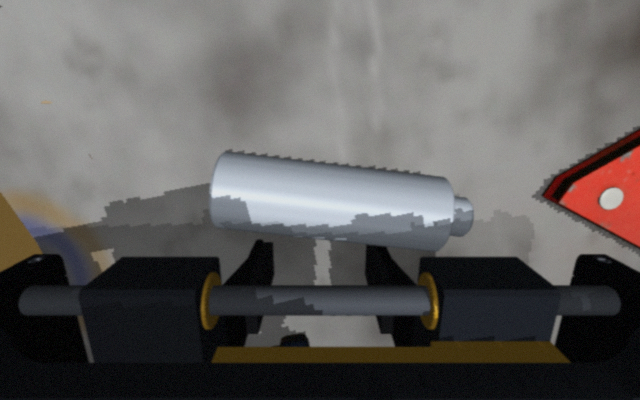

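The pin is rolling just ahead of the right finger (378,245), axis from (213,188) to (470,217), still skewed by about 0.1 rad. Meeting the ramp should square it up, so I'll carry on.

Call:
drive_tool:
  deltas: "50 0.8 4 0 0;50 1.5 8 0 0;50 2.3 12 0 0;50 3.1 16 0 0;50 3.9 20 0 0;50 4.7 24 0 0;50 5.4 28 0 0;50 6.2 32 0 0;50 7 36 0 0;50 7.8 40 0 0;50 8.6 44 0 0;50 9.4 48 0 0"

```text
time_s: 4.35
position: [0.4821, 0.1803, 0.0143]
tcp_rot: [[0.191, 0.982, -0.0], [0.982, -0.191, -0.0], [-0.0, -0.0, -1.0]]
force: [0.0, -0.4, 0.8]
opening: 0.572
grasp_force: 0.2
```

Call:
drive_tool:
  deltas: "50 0.6 3 0 0;50 1.1 6 0 0;50 1.7 9 0 0;50 2.3 12 0 0;50 2.9 15 0 0;50 3.5 18 0 0;50 4.1 21 0 0;50 4.7 24 0 0;50 5.3 27 0 0;50 5.9 30 0 0;50 6.4 33 0 0;50 7 36 0 0"

```text
time_s: 5.55
position: [0.489, 0.2162, 0.0142]
tcp_rot: [[0.191, 0.982, -0.0], [0.982, -0.191, -0.0], [-0.0, -0.0, -1.0]]
force: [0.4, -0.3, 0.0]
opening: 0.57
grasp_force: 0.2
```

Run:
```python
from h import *
stat();snap('wrist','w2.png')
```

```text
5.55 [0.48904687 0.21621211 0.01424923] jig [ -63.3 -117.8] yawerr deg 0.03209430053018767 F [ 0.4 -0.3  0. ] 0.5699882976252388 z [-0. -0. -1.]
```

View pics/w2.png

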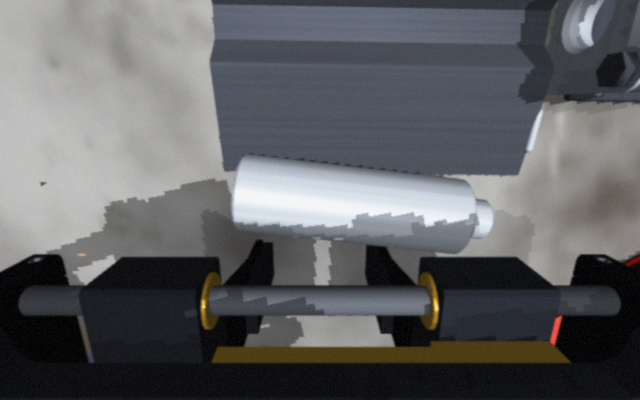

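The pin's left end (235,190) is about to meet the ramp edge at (230,170), with its shoulder at (475,215). It sits about 16 mm to the right of the tool's middle, so I'll recentre and push it up the ramp.

Call:
drive_tool:
  deltas: "50 4 -2 1 0;50 9 -3 2 0;50 15 -4 2 0;50 16 -1 2 0;50 16.4 2 2 0;50 17 5 2 0;50 17.5 8 2 0;50 18 11 2 0;50 18.6 14 2 0;50 19.2 17 2 0;50 19.8 20 2 0;50 20.4 23 2 0"

```text
time_s: 6.8
position: [0.5082, 0.2381, 0.0163]
tcp_rot: [[0.19, 0.982, -0.003], [0.982, -0.19, -0.002], [-0.002, -0.002, -1.0]]
force: [-1.2, -6.6, 3.5]
opening: 0.572
grasp_force: 3.3
```

Run:
```python
from h import *
stat();snap('wrist','w3.png')
```

```text
6.8 [0.50820107 0.23812367 0.01629441] jig [-48.7 -92.7] yawerr deg 0.05114205480942295 F [-1.2 -6.6  3.5] 0.5723544091955945 z [-0.003 -0.002 -1.   ]
```

View pics/w3.png

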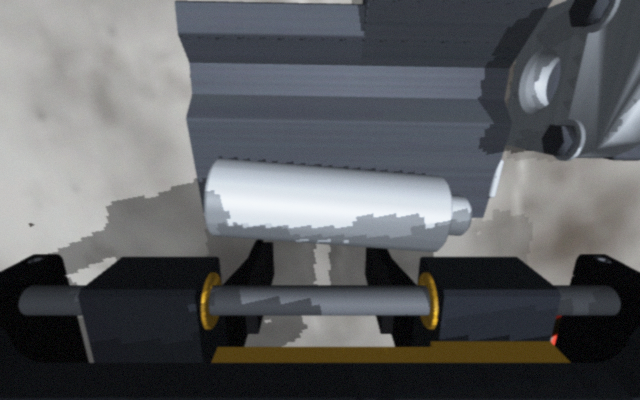

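The pin is squaring up against the ramp, with its ends at (208,190) and (468,215), and the push force is a modest 6.6 N.

Call:
drive_tool:
  deltas: "50 0.5 2.5 0 0;50 1 5 0 0;50 1.4 7.5 0 0;50 1.9 10 0 0;50 2.4 12.5 0 0;50 2.9 15 0 0;50 3.4 17.5 0 0;50 3.9 20 0 0;50 4.4 22.5 0 0;50 4.9 25 0 0;50 5.4 27.5 0 0;50 5.8 30 0 0"

```text
time_s: 8.05
position: [0.5143, 0.268, 0.0163]
tcp_rot: [[0.19, 0.982, -0.002], [0.982, -0.19, -0.002], [-0.002, -0.002, -1.0]]
force: [-0.9, -6.1, 3.6]
opening: 0.576
grasp_force: 3.5
```

Run:
```python
from h import *
stat();snap('wrist','w4.png')
```

```text
8.05 [0.5143379  0.26799055 0.016327  ] jig [-48.4 -62.2] yawerr deg 0.05825661093664472 F [-0.9 -6.1  3.6] 0.5757824413580812 z [-0.002 -0.002 -1.   ]
```

View pics/w4.png

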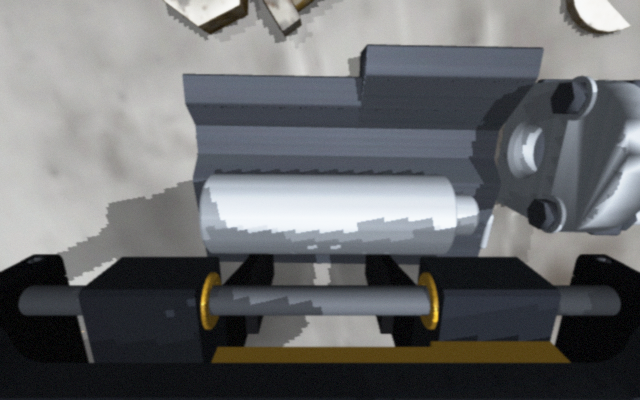

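The pin is now parallel to the V, from (200,215) to (478,215), with its thin end clear of the lug. I'll ease it over the lip.

Call:
drive_tool:
  deltas: "50 0.4 2 1 0;50 0.8 4 2 0;50 1.2 6 2 0;50 1.6 8 2 0;50 2 10 2 0;50 2.3 11.5 2 0;50 2.6 13 2 0;50 2.9 14.5 2 0;50 3.2 16 2 0;50 3.5 17.5 2 0;50 3.8 19 2 0;50 3.8 19 2 0"

```text
time_s: 9.3
position: [0.5192, 0.2882, 0.0183]
tcp_rot: [[0.191, 0.982, 0.0], [0.982, -0.191, 0.0], [0.0, 0.0, -1.0]]
force: [0.5, 0.7, -1.0]
opening: 0.572
grasp_force: 0.0
```

Run:
```python
from h import *
stat();snap('wrist','w5.png')
```

```text
9.3 [0.51915749 0.2882107  0.01830787] jig [-47.5 -41.4] yawerr deg 0.04026046366362126 F [ 0.5  0.7 -1. ] 0.5724276813828636 z [ 0.  0. -1.]
```

View pics/w5.png

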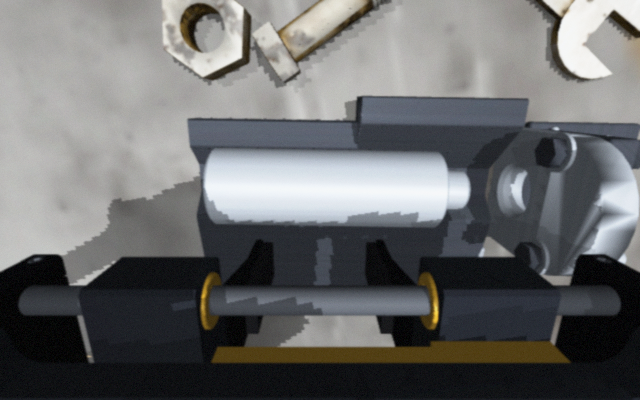

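The pin lies in the V from (205,187) to (470,188), thin end just short of the lug at about (485,190). Next I'll lift the hand, close the fingers and go behind the end face.

Run:
```python
from h import *
for u,v,z in [(205,187,.021),(447,187,.021),(470,187,.021),(325,150,.021),(325,224,.021),(325,187,.04)]: print(u,v,J(ray('wrist',u,v,z)))
```

```text
205 187 [-104.    -1.5]
447 187 [17.7 -1.5]
470 187 [29.3 -1.4]
325 150 [-43.8  17.1]
325 224 [-43.5 -21.4]
325 187 [-44.    3.3]
```

Call:
drive_tool:
  deltas: "50 -1 -5 10 0;50 -1 -5 30 0;50 -1 -5 60 0;0 -34 25 60 0;0 -68 55.5 60 0;0 -68 55.5 60 0;0 -68 55.5 60 0;0 -68 55.5 60 0;0 -68 55.5 60 0"

```text
time_s: 10.25
position: [0.4524, 0.3428, 0.0785]
tcp_rot: [[0.192, 0.981, 0.001], [0.981, -0.192, 0.0], [0.0, 0.001, -1.0]]
force: [-0.1, 0.1, 0.6]
opening: 0.114
grasp_force: 0.0
```

Run:
```python
from h import *
stat()
```

```text
10.25 [0.45240633 0.34275818 0.07845892] jig [-123.5   -0.6] yawerr deg -0.0603139563205351 F [-0.1  0.1  0.6] 0.1141151425043346 z [ 0.001  0.    -1.   ]
```

Call:
drive_tool:
  deltas: "0 -4 1 0 0;0 -4 1 0 0;0 -4 1 -25 0;0 -4 1 -45 0;0 -4 1 -58 0;0 -4 1 -65 0;0 -4 1 -65 0"

```text
time_s: 10.95
position: [0.4466, 0.3441, 0.0124]
tcp_rot: [[0.191, 0.982, -0.002], [0.982, -0.191, -0.001], [-0.001, -0.001, -1.0]]
force: [-0.4, 0.7, -0.6]
opening: 0.005
grasp_force: 0.0
```

Run:
```python
from h import *
stat();snap('wrist','w6.png')
```

```text
10.95 [0.44664675 0.34413646 0.01239485] jig [-129.4   -0.4] yawerr deg 0.017207069598123344 F [-0.4  0.7 -0.6] 0.005245942942406555 z [-0.002 -0.001 -1.   ]
```

View pics/w6.png

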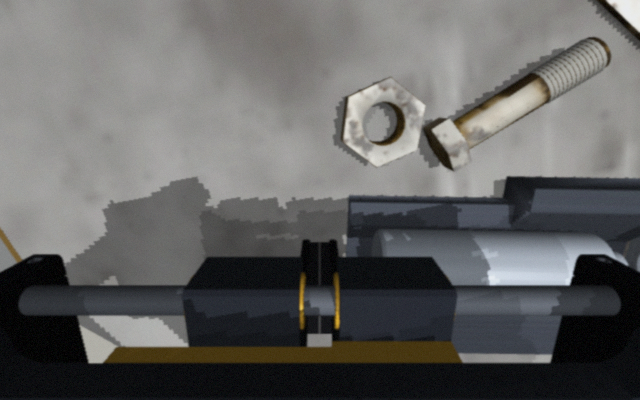

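The closed fingertips at (320,245) sit behind the pin's end face at about (378,250), clear of the nut and bolt. Now I'll push along the V.

Call:
drive_tool:
  deltas: "0 4 -0.8 0 0;0 8 -1.6 0 0;0 12 -2.3 0 0;0 16 -3.1 0 0;0 19 -3.7 0 0;0 22 -4.3 0 0;0 25 -4.9 0 0;0 28 -5.5 0 0;0 31 -6 0 0;0 34 -6.6 0 0;0 37 -7.2 0 0;0 40 -7.8 0 0"

```text
time_s: 12.2
position: [0.4815, 0.3364, 0.0131]
tcp_rot: [[0.191, 0.981, -0.011], [0.982, -0.191, -0.002], [-0.004, -0.01, -1.0]]
force: [-9.7, 3.2, 6.3]
opening: 0.006
grasp_force: 5.7
```

Run:
```python
from h import *
stat();im=snap('scene','s7.png')
for p in [W(48,0),W(-62,0)]: print(proj('scene',[*p,.021]))
```

```text
12.2 [0.48153672 0.336359   0.01313738] jig [-93.7  -1.3] yawerr deg -0.00047189721788757873 F [-9.7  3.2  6.3] 0.0058111986387668745 z [-0.011 -0.002 -1.   ]
[329.6 186.7]
[297.9 202.7]
```

View pics/s7.png

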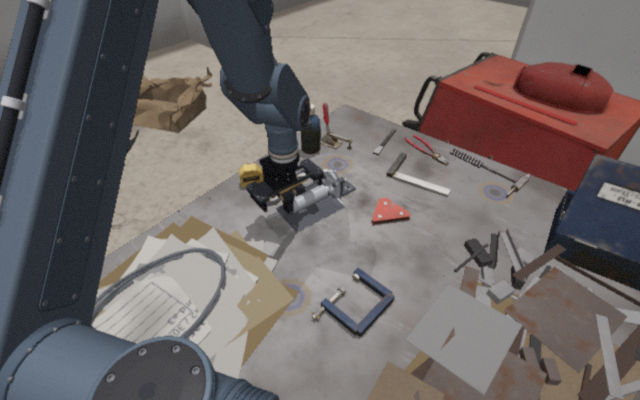

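The scene view shows the hand at (285,185) behind the pin, which points at the lug (340,185). The force is steady at about 10 N, so I'll raise the tip slightly and continue.

Call:
drive_tool:
  deltas: "0 0 0.5 2 0;0 2 0.4 2 0;0 4 0 2 0;0 6 -0.4 2 0;0 8 -0.8 2 0;0 10 -1.2 2 0;0 12 -1.6 2 0;0 14 -2 2 0"

```text
time_s: 13.05
position: [0.4966, 0.3338, 0.0145]
tcp_rot: [[0.191, 0.982, -0.009], [0.982, -0.191, -0.003], [-0.004, -0.009, -1.0]]
force: [-6.6, 1.2, 2.6]
opening: 0.005
grasp_force: 3.6
```

Run:
```python
from h import *
stat();im=snap('top','t8.png')[140:290,265:415]
cv2.imwrite('pics/t8c.png',cv2.resize(im[:,:,::-1],None,fx=4,fy=4,interpolation=cv2.INTER_CUBIC))
```

```text
13.05 [0.49660507 0.33382829 0.01449564] jig [-78.4  -0.9] yawerr deg 0.01642392492501684 F [-6.6  1.2  2.6] 0.004500792874839624 z [-0.009 -0.003 -1.   ]
```

View pics/t8c.png

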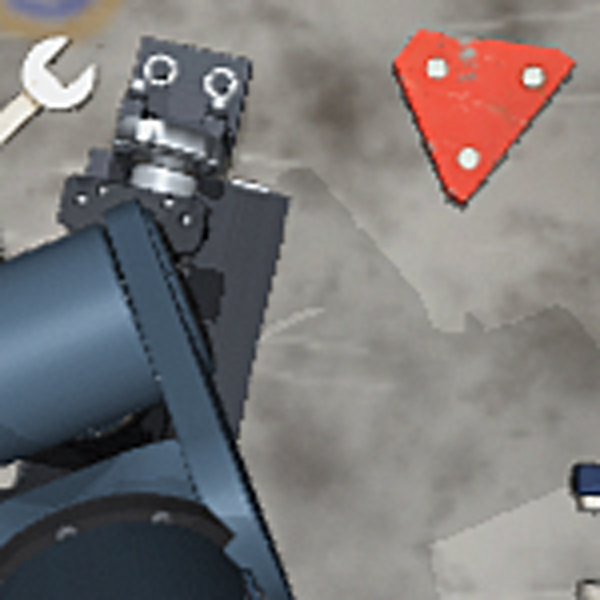

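The crop shows the pin's bright body at (163,178), almost against the lug plate at (170,145). That was my eleventh viewed picture, one over the limit of 10, so I'll view no more and finish by force and numbers.

Call:
drive_tool:
  deltas: "0 1 -0.2 0 0;0 2 -0.4 0 0;0 3 -0.6 0 0;0 4 -0.8 0 0;0 4 -0.8 0 0"

```text
time_s: 13.6
position: [0.5007, 0.333, 0.0145]
tcp_rot: [[0.191, 0.982, -0.009], [0.982, -0.191, -0.003], [-0.004, -0.008, -1.0]]
force: [-5.9, -0.0, 2.4]
opening: 0.007
grasp_force: 3.3
```

Call:
drive_tool:
  deltas: "0 1 -0.2 0 0;0 2 -0.4 0 0;0 3 -0.6 0 0;0 4 -0.8 0 0;0 4 -0.8 0 0"

```text
time_s: 14.1
position: [0.5039, 0.3323, 0.0145]
tcp_rot: [[0.191, 0.981, -0.011], [0.982, -0.191, -0.003], [-0.005, -0.01, -1.0]]
force: [-8.2, 0.5, 3.1]
opening: 0.0
grasp_force: 4.2
```

Call:
drive_tool:
  deltas: "0 1 -0.2 0 0;0 2 -0.4 0 0;0 3 -0.6 0 0;0 3 -0.6 0 0"

```text
time_s: 14.5
position: [0.5039, 0.3321, 0.0144]
tcp_rot: [[0.192, 0.981, -0.016], [0.981, -0.192, -0.003], [-0.006, -0.015, -1.0]]
force: [-12.5, 3.4, 5.6]
opening: 0.003
grasp_force: 7.3
```

Call:
drive_tool:
  deltas: "0 2 -0.4 0 0;0 4 -0.8 0 0;0 6 -1.2 0 0;0 6 -1.2 0 0;0 6 -1.2 0 0"

```text
time_s: 15.0
position: [0.5039, 0.332, 0.0144]
tcp_rot: [[0.192, 0.981, -0.027], [0.981, -0.192, -0.003], [-0.008, -0.026, -1.0]]
force: [-23.3, 9.5, 13.0]
opening: 0.006
grasp_force: 13.4
```

Call:
drive_tool:
  deltas: "0 -5 1 0 0;0 -10 2 0 0;0 -20 4 0 0;0 -40 8 0 0;0 -40 8 50 0;0 -40 8 100 0;0 -40 8 150 0;0 -80 16 190 0;0 -80 16 190 0;0 -80 16 190 0"

```text
time_s: 16.0
position: [0.4382, 0.3478, 0.2068]
tcp_rot: [[0.19, 0.982, 0.004], [0.982, -0.19, 0.002], [0.002, 0.003, -1.0]]
force: [0.2, 0.3, -0.6]
opening: 0.005
grasp_force: 0.0
```

Run:
```python
from h import *
stat();im=snap('wrist','w9.png')
g=cv2.cvtColor(im,cv2.COLOR_RGB2GRAY).astype(int)
# brightness along the pin's top line (z=.038), jig x -90..60
for y in (-6,0,6):
    r=[]
    for x in range(-90,61,2):
        u,v=proj('wrist',[*W(x,y),.036]).astype(int)
        r.append(g[v,u] if 0<=u<640 and 0<=v<400 else -1)
    print(y,r)
u=proj('wrist',[*W(-62,0),.02]);print(u)
```

```text
16.0 [0.43821402 0.3477715  0.20677784] jig [-138.4    1.6] yawerr deg 0.09702885014792305 F [ 0.2  0.3 -0.6] 0.004898009313973264 z [ 0.004  0.002 -1.   ]
-6 [np.int64(60), np.int64(61), np.int64(58), np.int64(59), np.int64(59), np.int64(59), np.int64(64), np.int64(65), np.int64(60), np.int64(42), np.int64(33), np.int64(36), np.int64(40), np.int64(53), np.int64(56), np.int64(64), np.int64(136), np.int64(181), np.int64(186), np.int64(183), np.int64(186), np.int64(185), np.int64(190), np.int64(200), np.int64(205), np.int64(207), np.int64(205), np.int64(207), np.int64(208), np.int64(208), np.int64(208), np.int64(207), np.int64(209), np.int64(209), np.int64(210), np.int64(210), np.int64(210), np.int64(210), np.int64(209), np.int64(211), np.int64(210), np.int64(211), np.int64(212), np.int64(213), np.int64(202), np.int64(192), np.int64(192), np.int64(194), np.int64(193), np.int64(203), np.int64(210), np.int64(212), np.int64(208), np.int64(215), np.int64(213), np.int64(213), np.int64(212), np.int64(214), np.int64(217), np.int64(215), np.int64(214), np.int64(215), np.int64(215), np.int64(21
[... 1738 characters left out ...]
, np.int64(202), np.int64(202), np.int64(201), np.int64(201), np.int64(205), np.int64(202), np.int64(202), np.int64(203), np.int64(202), np.int64(200), np.int64(197), np.int64(201), np.int64(199), np.int64(199), np.int64(197), np.int64(197), np.int64(198), np.int64(199), np.int64(198), np.int64(198), np.int64(200), np.int64(201), np.int64(196), np.int64(201), np.int64(198), np.int64(196), np.int64(198), np.int64(196), np.int64(196), np.int64(193), np.int64(197), np.int64(195), np.int64(194), np.int64(197), np.int64(196), np.int64(193), np.int64(187), np.int64(142), np.int64(131), np.int64(132), np.int64(91), np.int64(61), np.int64(64), np.int64(94), np.int64(106), np.int64(77)]
[388.  181.5]
```

The end face measures at jig x ≈ -60 mm. Home is -62, so within calibration the shoulder is on the plate, and the push also met a firm stop at 23 N. The hand is clear.

```bash
python3 -c "
from rig import bot
print(bot.hand_in())"
```

```text
the job is handed in; nothing more can be done
None
```

I rolled the pin up the ramp into the V and pushed it through the lug hole until it stopped firmly at 23 N; the last picture puts its end face within about 2 mm of home. I backed the hand clear and handed the job in at about 16 s (result not reported), but I viewed 11 pictures, one over the limit of 10.

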